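Stretch a spring to the set mark on the spring tester and hold it for the reading

TASK

A fresh spring has just been hooked into the little spring tester. Slide its clear guard fully shut over the spring first, let go of it, and only then pull the black upright grip of the pull rod out along the scale until its pointer stands inside the red mark, without stretching the spring well past the mark. The spring pulls back, so finish while still gripping it and holding the pointer in the mark, for a colleague to read the gauge; leave the tin, the marker pen and the hex keys where they are.

Things in the scene. Friction and masses are not known exactly. Their poses are not given: they have to be found in the camera images.
- tester: Spring tester fixed to the desk: dark bed 100 x 408 mm, top at z = 16 mm. Origin at desk height on its middle line, z up; +y is the pulling direction (roughly robot's left), -x its front; bed from y = -226 to +182. Along +y: grey dial gauge (y -182 to -108, top z 57), spring, light grey bearing plate (y 43 to 55, 94 wide, top z 67), then pull rod (10 thick, z 40) with grip and scale.
- guard (a joint): Slide of the clear guard hood (88 x 134 mm, top at z = 66 mm) along tester +y, in m: 0 = parked back over the gauge, spring bare; 0.125 = fully shut against the bearing plate, spring covered. Starts between 0 and 0.025. About 2 N of track friction; it stays where it is left.
- guard_grip (a point): Grasp point: middle of the bar of the black bow handle on the guard, z = 92 mm over the desk. The bar is 64 mm long (tester x), 13 mm thick (tester y), from z = 86 to 98, to be pinched from above across its thickness; the guard's top below it is at z = 66. In the tester's frame x = 0, y = -152 mm + guard value.
- pull_rod (a joint): Slide of the pull rod with its grip and pointer along tester +y, in m: 0 = home, stop at 0.066. The spring pulls it home with 5 N + 130 N/m (about 12 N at 0.05), so it springs back when let go.
- pull_grip (a point): Grasp point, z = 88 mm over the desk, on the middle line of the black upright grip, 44 mm wide (tester x), 14 mm thick (tester y), from z = 54 to 100, on a grey stem on the rod; to be pinched from above across its thickness. In the tester's frame x = 0, y = 105 mm + rod value. At home 43 mm are free between it and the bearing plate.
- pointer (a point): Tip of the thin dark pointer (2 mm) that the pull grip carries over the white scale strip at the tester's front edge, at the same tester y as the grip's middle; in the tester's frame x = -41, z = 24 mm.
- mark: Red set mark clipped on the white scale strip (strip: tester x -46 to -28, top z 22 mm), fixed, but set differently each time: an 8 mm wide red band. Origin at the band's middle on the scale's top, axes as the tester's; it lies 25 to 50 mm further along tester +y than the pointer at home.
- tin: Bystander: round white screw tin, 50 mm across, 18 mm high, beyond the gauge end; origin under its centre.
- pen_marker: Bystander: white marker pen with black cap, 135 mm long, 16 mm thick, lying in front of the tester; origin under its centre.
- keys: Bystander: hex keys in a red holder, 67 x 52 x 17 mm, lying beyond the pull end; origin under its centre.

How it is judged:
By the outcome, as a careful person would: the job done as asked, in the order asked, and still so for the second after the job is handed in, while the arm keeps its last pose, push and grip.
It also fails if it takes over 45 s, if anything falls off the work surface, if the arm or the gripper's body presses on something with over 40 N, if the wrist force passes 120 N, or if a joint passes its speed limit or range.

ROBOT

A 6-joint arm with a two-finger parallel gripper is mounted at the origin on a cart in front of the work surface, level with it; the furniture and walls round the work are solid. World frame = base frame: x ahead of the robot, y to its left, z up, the work surface at z = 0. Lengths are in m, angles in rad, forces in N, time in s.
With the tool pointing down it reaches from about 0.25 to 0.775 m from the base axis. Payload 8.9 kg.
Tool frame: the origin (TCP) lies at the very end of the fingers, on their centre line; the grasp point (between the pads) lies 19 mm behind it (robot.grasp_offset is the distance from the TCP to the grasp point, in m); y points along the fingers, z is the direction in which the jaws open and shut, and the axes are right-handed (so a half turn about y gives the same grasp; the last joint's range is limited). The gripper opens to 85 mm and grips with 20 to 120 N. Pads are 22 mm wide; open, the fingers measure 114 mm over their backs; the gripper's body (76 mm by 85 mm) begins 54 mm behind the grasp point. The pads swing forward as they close: fully open they stand 13 mm farther back than shut.
Start: joints at [-1.376, 0.291, -0.153, 1.127, 0, 1.431], TCP at [0.172, -0.496, 0.231] pointing down, gripper open.
Joint ranges: [-2.52, 2.52], [-0.91, 1.74], [-1.3, 1.37], [-1.96, 2.02], [-1.52, 1.47], [-3.14, 3.14]. Speed limits (rad/s): [2.22, 2.22, 2.79, 3.14, 3.14, 3.14].

INTERFACE

Orientations are given as a unit quaternion [x, y, z, w].
In Python, from bench import robot gives the robot as it stands.
- The arm moves only by the tool play_rows, never from a script. Its argument "increments" is one flat list of numbers, 6 for each row, row after row: the shift along the tool's x, y, z in mm, then the turn, a rotation vector about the tool's x, y, z in rad. In form: [tx, ty, tz, ax, ay, az, tx, ty, tz, ax, ay, az, ...]. A call has 1 to 8 rows; each row shifts and turns the commanded pose from where the row before left it, along the tool's axes as they then stand; what a row does not reach is not made up. A row lasts 1/10 s, in which the tool goes at most 50 mm and 8.59 degrees, less where a joint would pass 70% of its speed; a pose out of reach is approached as far as the arm can. A call with a gripper value outside its range is refused whole. "jaw" is the closure, from -1 (fully open) to 1 (shut), so that 0 is half open, set as the call begins (left out, the last holds). The fingers move at their own pace and stop on an object; the grip force is fixed at half the most. Time passes only in rows, so rows that do not move let the fingers close. It gives the time, the measured TCP pose, the force and the opening at its end, in the units of the state.
- robot.sense(): the state, without advancing time (a new reading comes with each control period).
- robot.snapshot(name): name is "scene" or "side" or "wrist"; returns the picture (384x512x3 uint8, red, green, blue); there is no depth.
- robot.camera_params(name): a dict with "fx", "fy", "cx", "cy" (pixels), "k1" (the pictures are not rectified: a ray, as slopes to the right and down, at radius r is drawn at 1 + k1 r^2 times it, then the intrinsics apply), "R" (3x3) and "t" (3): a world point X has camera coordinates R X + t. Camera axes: x right, y down, z forward; pixel columns grow to the right and rows downward; lengths in m; the calibration is good to about 2 mm. A picture is of the moment at which its call begins: read the wrist's pose just before it. camera_params takes no time and is no camera call; for the wrist camera it gives the pose at the moment of the call.
- robot.job_done(): hands the job in, once; it reports no verdict.
The state is a dict: "time": time; "qpos": joint angles; "qd": joint speeds; "tau": joint torques, N m; "ee_pos": TCP position; "tcp_rot": TCP orientation; "force": force on the tool from outside, world axes, zero at the start; "wrist_torque": the same for the moment, N m; "gripper_width": finger opening in m.
Only numpy, scipy, OpenCV 4.12 (cv2) and the standard library are available. Lean on these libraries where they do the work, as an engineer would, in place of code of your own. Each camera call takes 0.05 s, during which the arm holds its last target.

## Working session

There is one attempt and no reset: what is moved stays moved. The work goes in short steps, Python scripts to look and compute and a tool call to move; the robot and the scene stay as the last step left them, time stands still between calls to the robot, and variables do not carry over. Pictures are saved under pics/ and viewed, and the job is handed in when it is done.

Besides the shell and the picture viewer there is one more tool, called after "Call:" by a JSON object that holds its "method" and its "body". play_rows: Moves the arm, as the interface text tells. Its arguments: {"type":"object","properties":{"increments":{"type":"array"},"jaw":{"type":"number"}},"required":["increments"]}

```bash
mkdir -p pics; cat > h.py <<'E'
import numpy as np,cv2,json
from bench import robot
def snap(n,f):
    p=robot.camera_params(n); im=robot.snapshot(n); cv2.imwrite('pics/'+f+'.png',im[:,:,::-1]); 
    json.dump({k:np.asarray(v).tolist() for k,v in p.items()},open('pics/'+f+'.json','w')); return im,p
def load(f):
    p={k:np.array(v) for k,v in json.load(open('pics/'+f+'.json')).items()}
    return cv2.imread('pics/'+f+'.png')[:,:,::-1],p
def K(p): return np.array([[p['fx'],0,p['cx']],[0,p['fy'],p['cy']],[0,0,1.]]),np.array([p['k1'],0,0,0,0.])
def ray(p,uv):
    k,d=K(p); n=cv2.undistortPoints(np.array(uv,float).reshape(-1,1,2),k,d).reshape(-1,2)
    R=np.array(p['R']);t=np.array(p['t']); D=np.c_[n,np.ones(len(n))]@R; return -R.T@t,D
def plane(p,uv,z):
    c,D=ray(p,uv); return c+D*((z-c[2])/D[:,2])[:,None]
def proj(p,X):
    k,d=K(p); R=np.array(p['R']);t=np.array(p['t']); return cv2.projectPoints(np.array(X,float).reshape(-1,1,3),cv2.Rodrigues(R)[0],t,k,d)[0].reshape(-1,2)
E
python3 - <<'E'
from h import *
for n in('scene','side','wrist'): 
    im,p=snap(n,n+'0'); print(n,-np.array(p['R']).T@np.array(p['t']),p['fx'])
s=robot.sense();print(s)
E
```

```text
scene [-0.0241083   0.96496101  1.13949635] 491.2017978794242
side [0.11905335 1.03259425 0.49466272] 457.6111873648828
wrist [ 0.24859902 -0.46999478  0.37407917] 276.39510200327743
{'time': 0.15, 'qpos': array([-1.37627393e+00,  2.91118003e-01, -1.53928618e-01,  1.12668340e+00,
        2.03143345e-05,  1.43152709e+00]), 'qd': array([-0.00052553, -0.00139171,  0.0021607 ,  0.00022806,  0.00130048,
        0.00085495]), 'tau': array([ 1.39571239e-03, -5.37369418e+01,  3.31520677e+01,  1.14679025e-02,
       -1.74488632e-04,  1.10627326e-05]), 'ee_pos': array([ 0.17196895, -0.49570647,  0.23089039]), 'tcp_rot': array([-0.11746799,  0.69761177, -0.69695141,  0.11746411]), 'force': array([ 0.45244896, -0.60872458,  0.05646836]), 'wrist_torque': array([ 0.01527969,  0.02437531, -0.03260487]), 'gripper_width': 0.08565639066469763}
```

View pics/scene0.png

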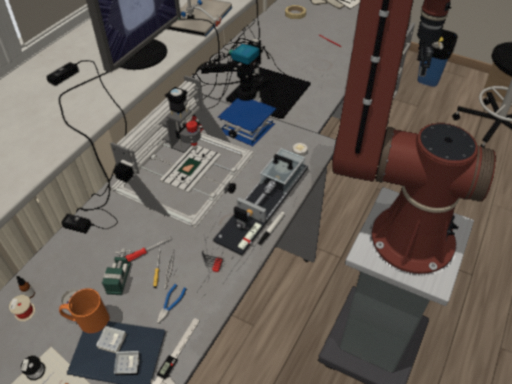

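View pics/side0.png

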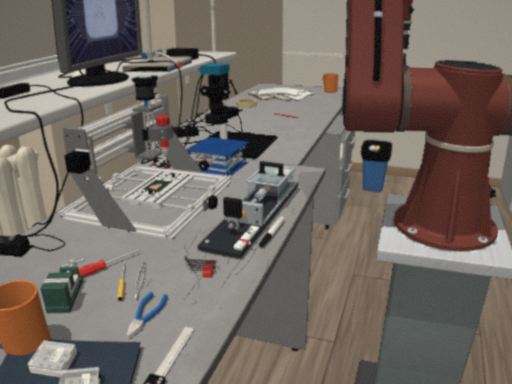

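View pics/wrist0.png

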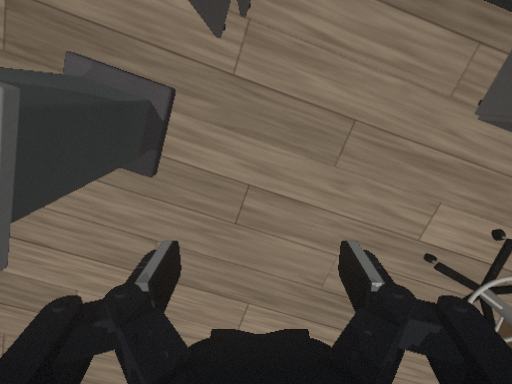

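The scene view shows the tester from about (235,250) at its pull end to (300,150), where the tin sits. The wrist camera sees only the floor. I'll zoom in.

```bash
python3 - <<'E'
from h import *
im,_=load('scene0'); cv2.imwrite('pics/scz.png',cv2.resize(im[130:280,190:340,::-1],None,fx=4,fy=4,interpolation=cv2.INTER_CUBIC))
im,_=load('side0'); cv2.imwrite('pics/siz.png',cv2.resize(im[145:285,180:330,::-1],None,fx=4,fy=4,interpolation=cv2.INTER_CUBIC))
E
```

```text
(no output)
```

View pics/scz.png

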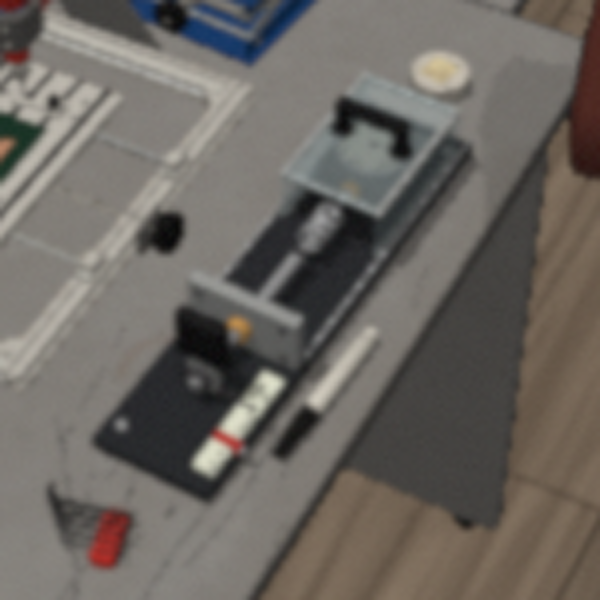

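View pics/siz.png

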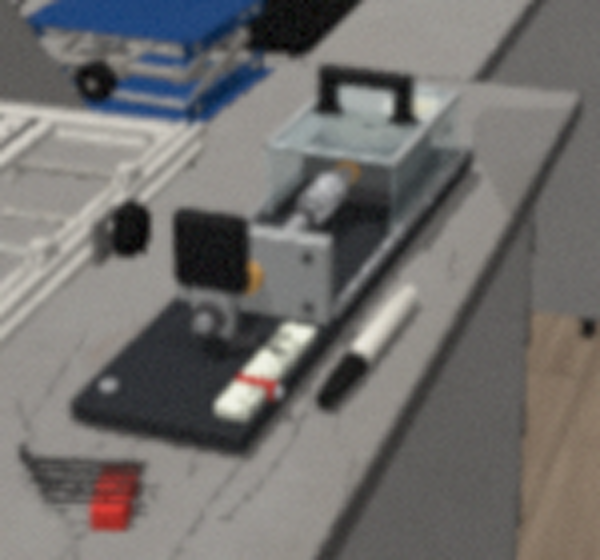

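```bash
python3 - <<'E'
from h import *
for f,o,pts in (('scene0',(190,130),dict(A=(95,438),B=(210,494),D=(470,148),mark=(227,440),bar=(374,122))),('side0',(180,145),dict(A=(75,402),B=(245,438),D=(470,152),mark=(259,383),bar=(366,80)))):
    _,p=load(f)
    for k,uv in pts.items():
        uv=(np.array(uv)+.5)/4-.5+o
        z={'mark':.022,'bar':.098}.get(k,.016)
        print(f,k,plane(p,[uv],z).round(4))
E
```

```text
scene0 A [[0.507  0.2847 0.016 ]]
scene0 B [[0.4099 0.2885 0.016 ]]
scene0 D [[ 0.3935 -0.1101  0.016 ]]
scene0 mark [[0.4202 0.2456 0.022 ]]
scene0 bar [[ 0.4399 -0.0231  0.098 ]]
side0 A [[0.5081 0.2837 0.016 ]]
side0 B [[0.4104 0.2898 0.016 ]]
side0 D [[ 0.3965 -0.1173  0.016 ]]
side0 mark [[0.4195 0.2444 0.022 ]]
side0 bar [[ 0.4422 -0.0191  0.098 ]]
```

```bash
cat >> h.py <<'E'
from scipy.spatial.transform import Rotation as Rn
yaw=-0.040; O=np.array([0.4515,0.105,0])
def T(x,y,z): 
    c,s=np.cos(yaw),np.sin(yaw); return O+np.array([c*x-s*y,s*x+c*y,z])
def inv(P):
    c,s=np.cos(yaw),np.sin(yaw); d=np.asarray(P)-O; return np.array([c*d[0]+s*d[1],-s*d[0]+c*d[1],d[2]])
def state():
    s=robot.sense(); R=Rn.from_quat(s['tcp_rot']).as_matrix()
    print('t',s['time'],'tcp',s['ee_pos'].round(4),'tester mm',(inv(s['ee_pos'])*1e3).round(1),'F',s['force'].round(1),'w',round(s['gripper_width'],4)); print('toolx',R[:,0].round(4),'y',R[:,1].round(4),'z',R[:,2].round(4)); return s,R
def desired(R):
    # tool y down; tool z along +-tester y, nearest
    best=None
    for sg in(1,-1):
        z=sg*np.array([-np.sin(yaw),np.cos(yaw),0]); y=np.array([0,0,-1.]); x=np.cross(y,z); D=np.c_[x,y,z]
        rv=Rn.from_matrix(R.T@D).as_rotvec()
        if best is None or np.linalg.norm(rv)<np.linalg.norm(best[0]): best=(rv,D)
    return best
def togo(P):
    s,R=state(); rv,D=desired(R); d=np.asarray(P)-s['ee_pos']
    print('rotvec tool',rv.round(4),'shift now-frame mm',(R.T@d*1e3).round(1),'shift aligned-frame mm',(D.T@d*1e3).round(1))
E
python3 - <<'E'
from h import *
togo(T(0,-.13,.21))
E
```

```text
t 0.15 tcp [ 0.172  -0.4957  0.2309] tester mm [-255.3 -611.4  230.9] F [ 0.5 -0.6  0.1] w 0.0857
toolx [-9.448e-01 -3.276e-01 -1.000e-04] y [-2.e-04  9.e-04 -1.e+00] z [ 3.276e-01 -9.448e-01 -9.000e-04]
rotvec tool [0.0009 0.3738 0.    ] shift now-frame mm [-413.4   21.3 -354.9] shift aligned-frame mm [-255.3   20.9 -481.4]
```

Call:
{"method": "play_rows", "body": {"increments": [0,0,0,0,0.125,0,0,0,0,0,0.125,0,0,0,0,0,0.124,0,-21.3,1.7,-40,0,0,0,-21.3,1.7,-40,0,0,0,-21.3,1.7,-40,0,0,0,-21.3,1.7,-40,0,0,0,-21.3,1.7,-40,0,0,0], "jaw": -1}}

```text
time: 0.95
ee_pos: [0.2869, -0.2988, 0.2227]
tcp_rot: [0.014, 0.707, -0.707, -0.014]
force: [1.3, 0.1, 0.1]
gripper_width: 0.0856
```

Call:
{"method": "play_rows", "body": {"increments": [-21.3,1.7,-40,0,0,0,-21.3,1.7,-40,0,0,0,-21.3,1.7,-40,0,0,0,-21.3,1.7,-40,0,0,0,-21.3,1.7,-40,0,0,0,-21.3,1.7,-40,0,0,0,-21.3,1.7,-40,0,0,0]}}

```text
time: 1.65
ee_pos: [0.4473, -0.0248, 0.2109]
tcp_rot: [-0.014, -0.707, 0.707, 0.014]
force: [0.1, -0.8, -0.4]
gripper_width: 0.0852
```

```bash
python3 - <<'E'
from h import *
togo(T(0,-.13,.21)); snap('wrist','w1'); print(robot.sense()['qpos'])
E
```

```text
t 1.65 tcp [ 0.4473 -0.0248  0.2109] tester mm [   1.  -129.9  210.9] F [ 0.1 -0.8 -0.4] w 0.0852
toolx [-9.992e-01  4.000e-02 -2.000e-04] y [ 2.e-04 -1.e-04 -1.e+00] z [-4.000e-02 -9.992e-01  1.000e-04]
rotvec tool [-0.0001 -0.     -0.0002] shift now-frame mm [1.  0.9 0.1] shift aligned-frame mm [1.  0.9 0.1]
[-0.20932795  0.16186668 -0.37840553  1.0291488   0.00322298  2.96904677]
```

View pics/w1.png

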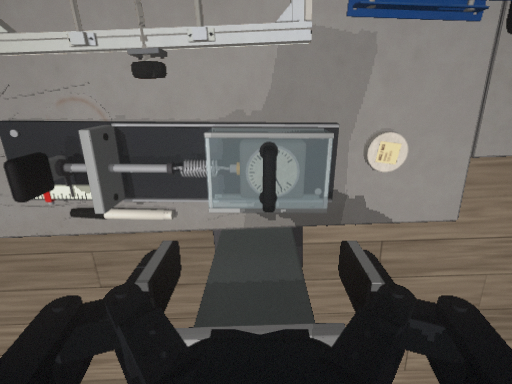

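The wrist view shows the guard handle bar from (269,145) to (269,210), the tester bed and the red mark near (47,197). Joint 6 is near its limit, so I'll use the half-turned grasp. I'll measure first.

```bash
python3 - <<'E'
from h import *
im,p=load('w1')
def P(n,uv,z): print(n,(1e3*np.array([inv(q) for q in plane(p,uv,z)])).round(1).tolist())
P('bar',[(269,144),(269,211),(262,178),(276,178)],.098)
P('bed right',[(338,124),(334,199)],.016)
P('bed left back',[(20,121),(120,122),(300,124)],.016)
hsv=cv2.cvtColor(np.ascontiguousarray(im),cv2.COLOR_RGB2HSV)
m=((hsv[...,0]<8)|(hsv[...,0]>172))&(hsv[...,1]>150)&(hsv[...,2]>80); ys,xs=np.nonzero(m[180:215,30:65]);
P('mark',[(xs.mean()+30,ys.mean()+180)],.022); print(len(xs),xs.min()+30,xs.max()+30,ys.min()+180,ys.max()+180)
P('plate top',[(97,122)],.067)
P('grip top',[(30,153),(5,163),(8,200),(53,186)],.1)
cv2.imwrite('pics/w1z.png',cv2.resize(im[110:225,0:180,::-1],None,fx=4.4,fy=4.4,interpolation=cv2.INTER_CUBIC))
E
```

```text
bar [[38.9, -139.8, 98.0], [-28.6, -140.6, 98.0], [6.0, -133.4, 98.0], [6.0, -146.9, 98.0]]
bed right [[49.0, -225.0, 16.0], [-47.0, -228.5, 16.0]]
bed left back [[51.8, 152.4, 16.0], [51.1, 35.2, 16.0], [49.1, -179.5, 16.0]]
mark [[-41.8, 138.9, 22.0]]
56 44 51 192 201
plate top [[55.7, 33.2, 67.0]]
grip top [[30.5, 80.9, 100.0], [21.0, 106.3, 100.0], [-15.9, 114.0, 100.0], [-1.6, 67.5, 100.0]]
```

View pics/w1z.png

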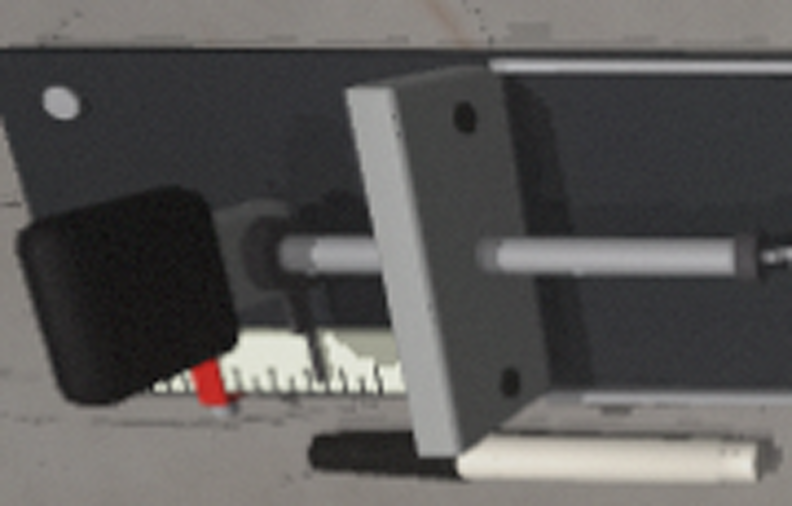

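Call:
{"method": "play_rows", "body": {"increments": [0,0,0,0,-0.143,0,0,0,0,0,-0.143,0,0,0,0,0,-0.143,0,0,0,0,0,-0.143,0,0,0,0,0,-0.143,0,0,0,0,0,-0.143,0,0,0,0,0,-0.143,0,0,0,0,0,-0.143,0]}}

```text
time: 2.5
ee_pos: [0.4465, -0.0267, 0.2108]
tcp_rot: [-0.373, 0.601, -0.601, 0.372]
force: [0.3, 0.4, 0.1]
gripper_width: 0.0855
```

Call:
{"method": "play_rows", "body": {"increments": [0,0,0,0,-0.143,0,0,0,0,0,-0.143,0,0,0,0,0,-0.143,0,0,0,0,0,-0.143,0,0,0,0,0,-0.143,0,0,0,0,0,-0.143,0,0,0,0,0,-0.143,0,0,0,0,0,-0.143,0]}}

```text
time: 3.3
ee_pos: [0.4465, -0.0267, 0.2108]
tcp_rot: [0.639, -0.304, 0.304, -0.639]
force: [0.5, -0.7, 0.4]
gripper_width: 0.0857
```

Call:
{"method": "play_rows", "body": {"increments": [0,0,0,0,-0.143,0,0,0,0,0,-0.143,0,0,0,0,0,-0.143,0,0,0,0,0,-0.143,0,0,0,0,0,-0.143,0,0,0,0,0,-0.139,0]}}

```text
time: 3.9
ee_pos: [0.4465, -0.0267, 0.2107]
tcp_rot: [-0.707, 0.012, -0.012, 0.707]
force: [-0.1, -1.1, -0.2]
gripper_width: 0.0851
```

```bash
python3 - <<'E'
from h import *
togo(T(0,-.13,.21)); snap('wrist','w2'); print(robot.sense()['qpos'])
E
```

```text
t 3.9 tcp [ 0.4465 -0.0267  0.2107] tester mm [   0.3 -131.8  210.7] F [-0.1 -1.1 -0.2] w 0.0851
toolx [ 9.994e-01 -3.400e-02 -5.000e-04] y [-5.e-04  1.e-04 -1.e+00] z [3.400e-02 9.994e-01 1.000e-04]
rotvec tool [-0.0001  0.006  -0.0005] shift now-frame mm [-0.2  0.7  1.8] shift aligned-frame mm [-0.3  0.7  1.8]
[-2.23406478e-01  1.58077269e-01 -3.82852901e-01  1.03040074e+00
  2.16094539e-05 -1.97760368e-01]
```

View pics/w2.png

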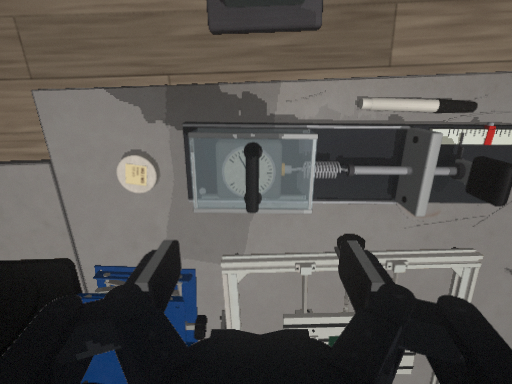

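After the half turn, the bar runs from about (253,145) to (253,210), with the mark at (491,135) and the pointer near (461,140).

```bash
python3 - <<'E'
from h import *
im,p=load('w2')
def P(n,uv,z): print(n,(1e3*np.array([inv(q) for q in plane(p,uv,z)])).round(1).tolist())
P('bar',[(254,142),(252,212),(246,178),(260,178)],.098)
P('bed front edge',[(190,123),(330,125),(400,126)],.016)
P('bed ends',[(187,124),(188,199)],.016)
hsv=cv2.cvtColor(np.ascontiguousarray(im),cv2.COLOR_RGB2HSV)
m=((hsv[...,0]<8)|(hsv[...,0]>172))&(hsv[...,1]>150)&(hsv[...,2]>80); ys,xs=np.nonzero(m[115:155,470:512]);
P('mark',[(xs.mean()+470,ys.mean()+115)],.022);print(xs.min()+470,xs.max()+470,ys.min()+115,ys.max()+115)
P('plate top front',[(430,130),(440,131),(413,215),(427,215)],.067)
cv2.imwrite('pics/w2z.png',cv2.resize(im[90:225,352:512,::-1],None,fx=4.4,fy=4.4,interpolation=cv2.INTER_CUBIC))
cv2.imwrite('pics/w2y.png',cv2.resize(im[110:225,172:332,::-1],None,fx=4.4,fy=4.4,interpolation=cv2.INTER_CUBIC))
E
```

```text
bar [[-39.7, -137.9, 98.0], [30.8, -139.8, 98.0], [-4.9, -145.6, 98.0], [-4.9, -132.1, 98.0]]
bed front edge [[-48.5, -215.9, 16.0], [-47.3, -48.4, 16.0], [-46.5, 35.3, 16.0]]
bed ends [[-47.3, -219.6, 16.0], [48.7, -225.6, 16.0]]
mark [[-37.2, 139.1, 22.0]]
484 495 126 144
plate top front [[-47.8, 41.0, 67.0], [-46.9, 51.3, 67.0], [46.7, 41.0, 67.0], [46.6, 56.6, 67.0]]
```

View pics/w2z.png

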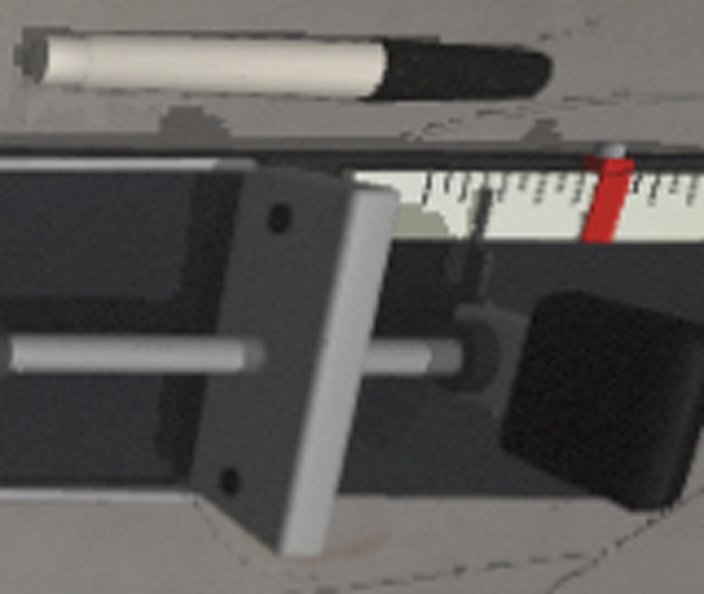

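View pics/w2y.png

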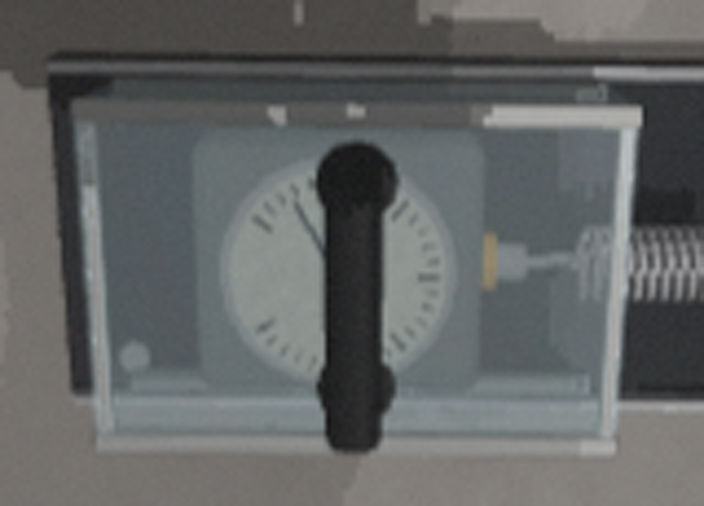

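```bash
sed -i 's/^yaw=.*/yaw=-0.047; O=np.array([0.453,0.104,0])/' h.py; python3 - <<'E'
from h import *
togo(T(0,-.138,.075))
im,p=load('w2')
print(1e3*inv(plane(p,[(462.2,133.2)],.024)[0]),1e3*inv(plane(p,[(490.5,133)],.022)[0]))
for f in('w1','w2'):
  im,p=load(f)
  print(1e3*inv(plane(p,[(269,178) if f=='w1' else (253,178)],.098)[0]))
E
```

```text
t 3.95 tcp [ 0.4465 -0.0267  0.2107] tester mm [  -0.4 -130.8  210.7] F [ 0.7  0.2 -0.4] w 0.0856
toolx [ 9.997e-01 -2.560e-02 -5.000e-04] y [-5.e-04  1.e-04 -1.e+00] z [2.560e-02 9.997e-01 1.000e-04]
rotvec tool [-0.0001  0.0214 -0.0005] shift now-frame mm [  0.3 135.7  -7.2] shift aligned-frame mm [  0.4 135.7  -7.2]
[-41.57495531 105.88532743  24.        ] [-41.89445993 140.19778111  22.        ]
[   5.4326271  -139.19072647   98.        ]
[  -5.47097261 -137.91882537   98.        ]
```

Call:
{"method": "play_rows", "body": {"increments": [0,0,0,0,0,0,0,0,-2,0,0.01,0,0,30,-2,0,0,0,0,40,-3,0,0,0,0,0,0,0,0,0]}}

```text
time: 4.45
ee_pos: [0.4432, -0.0333, 0.1376]
tcp_rot: [-0.706, 0.021, -0.016, 0.707]
force: [-0.7, 0.7, -0.2]
gripper_width: 0.0856
```

```bash
python3 - <<'E'
from h import *
togo(T(0,-.138,.075))
im,p=snap('wrist','w3')
E
```

```text
t 4.45 tcp [ 0.4432 -0.0333  0.1376] tester mm [  -3.3 -137.6  137.6] F [-0.7  0.7 -0.2] w 0.0856
toolx [ 0.9986 -0.0531 -0.0069] y [-0.0069  0.0016 -1.    ] z [0.0531 0.9986 0.0012]
rotvec tool [-0.0012 -0.0061 -0.0069] shift now-frame mm [ 3.8 62.5 -0.5] shift aligned-frame mm [ 3.3 62.6 -0.4]
```

View pics/w3.png

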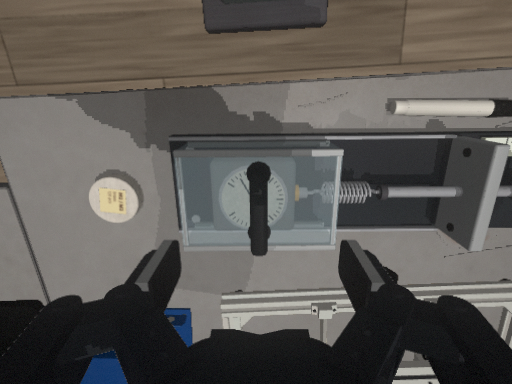

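The bar, at column 258, is centred between the fingers. Descending.

Call:
{"method": "play_rows", "body": {"increments": [2,20,0,0,-0.003,0,2,24,0,0,-0.003,0,0,18,0,0,0,0,0,0,0,0,0,0]}}

```text
time: 4.9
ee_pos: [0.4501, -0.0337, 0.0789]
tcp_rot: [-0.707, 0.016, -0.015, 0.707]
force: [-0.2, -0.3, 0.8]
gripper_width: 0.0853
```

Call:
{"method": "play_rows", "body": {"increments": [0,0,0,0,0,0,0,0,0,0,0,0,0,0,0,0,0,0,0,0,0,0,0,0,0,0,0,0,0,0,0,0,0,0,0,0], "jaw": 1}}

```text
time: 5.5
ee_pos: [0.4506, -0.0339, 0.0795]
tcp_rot: [0.707, -0.015, 0.016, -0.707]
force: [-0.9, 0.8, 7.7]
gripper_width: 0.0115
```

```bash
python3 - <<'E'
from h import *
togo(T(0,-.027,.075))
E
```

```text
t 5.5 tcp [ 0.4506 -0.0339  0.0795] tester mm [   4.1 -137.9   79.5] F [-0.9  0.8  7.7] w 0.0115
toolx [ 9.99e-01 -4.39e-02  7.00e-04] y [ 7.e-04 -2.e-04 -1.e+00] z [ 4.39e-02  9.99e-01 -1.00e-04]
rotvec tool [0.0001 0.0031 0.0007] shift now-frame mm [ -3.8   4.5 110.9] shift aligned-frame mm [ -4.1   4.5 110.9]
```

Call:
{"method": "play_rows", "body": {"increments": [0,0,5,0,0,0,0,0,10,0,0,0,0,0,15,0,0,0,0,0,15,0,0,0,0,0,15,0,0,0,0,0,15,0,0,0,0,0,10,0,0,0,0,0,5,0,0,0]}}

```text
time: 6.3
ee_pos: [0.4547, 0.0564, 0.0795]
tcp_rot: [0.707, -0.015, 0.016, -0.707]
force: [-1.4, -2.6, 7.7]
gripper_width: 0.0115
```

```bash
python3 - <<'E'
from h import *
togo(T(0,-.027,.075))
im,p=snap('wrist','w4')
E
```

```text
t 6.3 tcp [0.4547 0.0564 0.0795] tester mm [  3.9 -47.4  79.5] F [-1.4 -2.6  7.7] w 0.0115
toolx [ 9.991e-01 -4.330e-02  9.000e-04] y [ 9.e-04 -8.e-04 -1.e+00] z [ 4.330e-02  9.991e-01 -8.000e-04]
rotvec tool [0.0008 0.0037 0.0009] shift now-frame mm [-3.8  4.5 20.5] shift aligned-frame mm [-3.9  4.5 20.4]
```

View pics/w4.png

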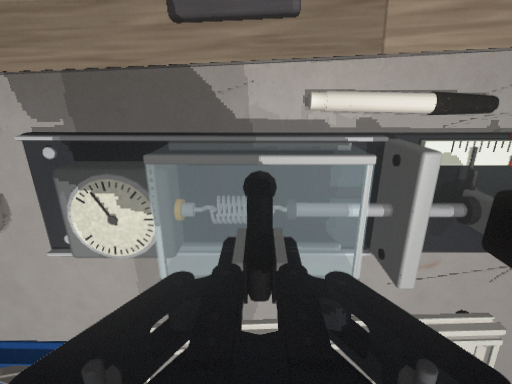

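The guard follows, with force about −2.6 N. The gap to the plate is about 20 mm. I'll close it gently until the force rises.

Call:
{"method": "play_rows", "body": {"increments": [0,0,5,0,0,0,0,0,6,0,0,0,0,0,4,0,0,0,0,0,2,0,0,0,0,0,1,0,0,0,0,0,0,0,0,0]}}

```text
time: 6.95
ee_pos: [0.4554, 0.074, 0.0795]
tcp_rot: [0.707, -0.015, 0.016, -0.707]
force: [-0.6, -0.8, 7.0]
gripper_width: 0.0117
```

Call:
{"method": "play_rows", "body": {"increments": [0,0,1,0,0,0,0,0,1,0,0,0,0,0,0,0,0,0]}}

```text
time: 7.25
ee_pos: [0.4555, 0.0758, 0.0795]
tcp_rot: [0.707, -0.015, 0.016, -0.707]
force: [-1.2, -1.2, 6.7]
gripper_width: 0.0118
```

Call:
{"method": "play_rows", "body": {"increments": [0,0,1,0,0,0,0,0,0.5,0,0,0,0,0,0,0,0,0]}}

```text
time: 7.55
ee_pos: [0.4556, 0.0773, 0.0795]
tcp_rot: [0.707, -0.015, 0.016, -0.707]
force: [-0.7, -1.8, 6.6]
gripper_width: 0.0115
```

Call:
{"method": "play_rows", "body": {"increments": [0,0,1,0,0,0,0,0,1,0,0,0,0,0,0,0,0,0]}}

```text
time: 7.85
ee_pos: [0.4557, 0.0787, 0.0795]
tcp_rot: [0.708, -0.015, 0.016, -0.706]
force: [-2.2, -5.5, 7.3]
gripper_width: 0.0114
```

Call:
{"method": "play_rows", "body": {"increments": [0,0,1,0,0,0,0,0,1,0,0,0,0,0,0,0,0,0]}}

```text
time: 8.15
ee_pos: [0.4556, 0.0788, 0.0795]
tcp_rot: [0.709, -0.016, 0.016, -0.705]
force: [-2.5, -16.1, 8.7]
gripper_width: 0.0118
```

```bash
python3 - <<'E'
from h import *
state()
im,p=snap('wrist','w5')
cv2.imwrite('pics/w5z.png',cv2.resize(im[120:300,300:512,::-1],None,fx=3,fy=3,interpolation=cv2.INTER_CUBIC))
E
```

```text
t 8.15 tcp [0.4556 0.0788 0.0795] tester mm [  3.8 -25.   79.5] F [ -2.5 -16.1   8.7] w 0.0118
toolx [ 9.99e-01 -4.54e-02  7.00e-04] y [ 4.0e-04 -6.3e-03 -1.0e+00] z [ 0.0454  0.9989 -0.0062]
```

View pics/w5z.png

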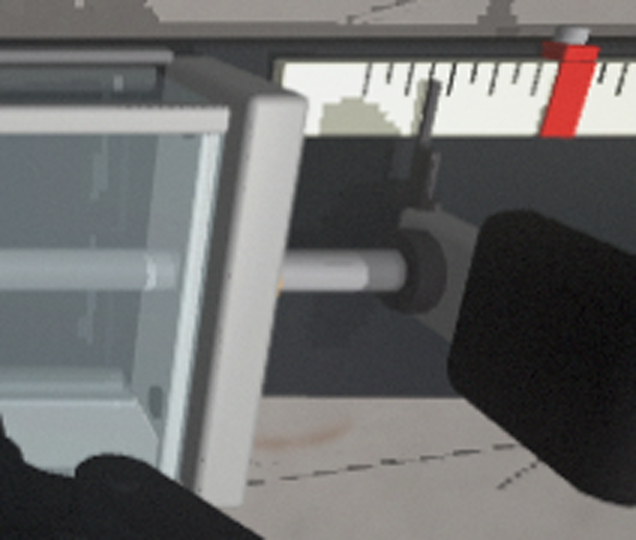

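The guard hit a hard stop at 16 N, flush with the plate. I'll relax the push, release and rise.

Call:
{"method": "play_rows", "body": {"increments": [0,0,-1,0,0,0,0,0,-0.7,0,0,0]}}

```text
time: 8.4
ee_pos: [0.4556, 0.0787, 0.0795]
tcp_rot: [0.708, -0.016, 0.016, -0.706]
force: [-1.7, -3.8, 7.2]
gripper_width: 0.0115
```

Call:
{"method": "play_rows", "body": {"increments": [0,0,0,0,0,0,0,0,0,0,0,0,0,0,0,0,0,0,0,0,0,0,0,0], "jaw": -0.4}}

```text
time: 8.8
ee_pos: [0.4553, 0.08, 0.0788]
tcp_rot: [-0.707, 0.015, -0.015, 0.707]
force: [0.8, 0.3, 0.9]
gripper_width: 0.0595
```

Call:
{"method": "play_rows", "body": {"increments": [0,-15,0,0,0,0,0,-30,0,0,0,0,0,-30,0,0,0,0,-1,-10,20,0,0,0,-1,0,35,0,0,0,-1,0,35,0,0,0,-1,0,30,0,0,0,0,0,12,0,0,0]}}

```text
time: 9.6
ee_pos: [0.4569, 0.2141, 0.1639]
tcp_rot: [-0.707, 0.015, -0.015, 0.707]
force: [0.3, -0.4, 0.2]
gripper_width: 0.0598
```

Call:
{"method": "play_rows", "body": {"increments": [0,0,0,0,0,0,0,0,0,0,0,0], "jaw": 0}}

```text
time: 9.8
ee_pos: [0.4569, 0.2113, 0.1637]
tcp_rot: [0.707, -0.016, 0.015, -0.707]
force: [-0.5, -0.7, 0.3]
gripper_width: 0.0428
```

```bash
sed -i 's/0.453,0.104,0/0.453,0.1055,0/' h.py; python3 - <<'E'
from h import *
togo(T(0,.105,.067))
im,p=snap('wrist','w6')
E
```

```text
t 9.8 tcp [0.4569 0.2113 0.1637] tester mm [ -1.  105.8 163.7] F [-0.5 -0.7  0.3] w 0.0428
toolx [ 9.991e-01 -4.350e-02 -5.000e-04] y [-5.e-04 -6.e-04 -1.e+00] z [ 4.350e-02  9.991e-01 -6.000e-04]
rotvec tool [ 0.0006  0.0035 -0.0005] shift now-frame mm [ 1.1 96.7 -0.8] shift aligned-frame mm [ 1.  96.7 -0.8]
```

View pics/w6.png

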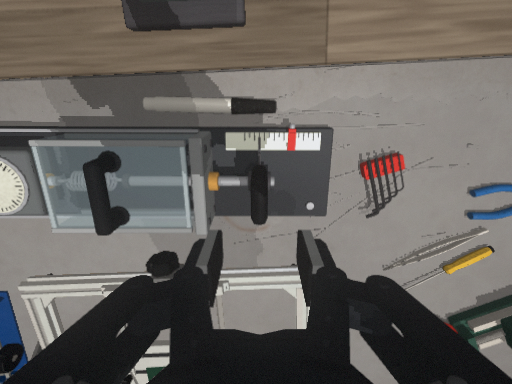

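The grip, at column 259, is centred under the fingers. The guard stands flush at the plate, and the mark is at about (292,138).

```bash
cat > mk.py <<'E'
from h import *
def mark(f,box):
    im,p=load(f); x0,x1,y0,y1=box
    hsv=cv2.cvtColor(np.ascontiguousarray(im),cv2.COLOR_RGB2HSV)
    m=((hsv[...,0]<8)|(hsv[...,0]>172))&(hsv[...,1]>150)&(hsv[...,2]>80)
    for r in range(y0,y1,2):
        c=np.nonzero(m[r,x0:x1])[0]
        if len(c): print(r,c.min()+x0,c.max()+x0,[ (1e3*inv(plane(p,[(u,r)],.022)[0]))[:2].round(1).tolist() for u in (c.min()+x0-.5,c.max()+x0+.5)])
    cv2.imwrite('pics/'+f+'z.png',cv2.resize(im[y0-15:y1+85,x0-80:x1+30,::-1],None,fx=4,fy=4,interpolation=cv2.INTER_CUBIC))
E
python3 -c "
from mk import *
mark('w6',(275,310,120,155))
im,p=load('w6')
print([1e3*inv(plane(p,[u],.1)[0]) for u in((259,165),(259,222),(250,190),(269,190))])"
```

```text
130 288 295 [[-48.6, 133.3], [-48.7, 141.4]]
132 289 295 [[-46.6, 134.4], [-46.6, 141.5]]
134 289 295 [[-44.6, 134.5], [-44.6, 141.6]]
136 288 295 [[-42.6, 133.5], [-42.6, 141.7]]
138 288 294 [[-40.5, 133.6], [-40.6, 140.8]]
140 288 294 [[-38.5, 133.7], [-38.5, 140.8]]
142 288 294 [[-36.4, 133.7], [-36.5, 140.9]]
144 288 294 [[-34.4, 133.8], [-34.4, 141.0]]
146 288 294 [[-32.3, 133.9], [-32.3, 141.1]]
148 288 293 [[-30.2, 134.0], [-30.2, 140.2]]
[array([-31.25218481, 104.54911828, 100.        ]), array([ 16.97518181, 104.72723533, 100.        ]), array([-10.88496307,  97.49385173, 100.        ]), array([-10.9514626 , 112.54621555, 100.        ])]
```

View pics/w6z.png

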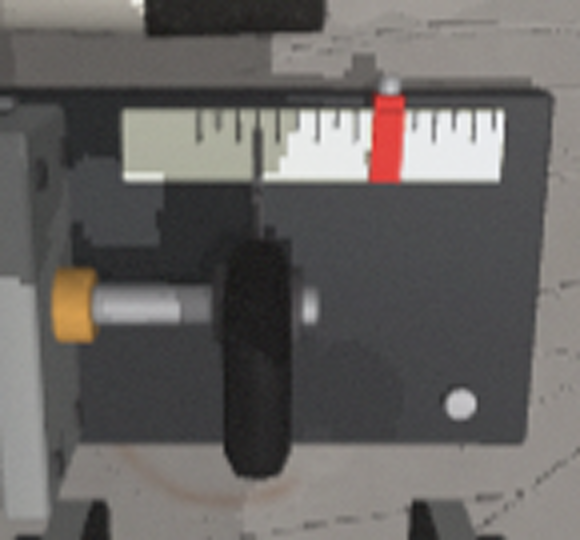

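Call:
{"method": "play_rows", "body": {"increments": [0,20,0,0,0,0,0,30,0,0,0.003,0,0,25,0,0,0,0,0,14,0,0,0,0,0,6,0,0,0,0,0,0,0,0,0,0]}}

```text
time: 10.45
ee_pos: [0.4569, 0.2109, 0.0685]
tcp_rot: [0.707, -0.017, 0.017, -0.707]
force: [-0.6, -0.2, 1.2]
gripper_width: 0.0426
```

Call:
{"method": "play_rows", "body": {"increments": [0,0,0,0,0,0,0,0,0,0,0,0,0,0,0,0,0,0,0,0,0,0,0,0,0,0,0,0,0,0,0,0,0,0,0,0], "jaw": 1}}

```text
time: 11.05
ee_pos: [0.4579, 0.2114, 0.07]
tcp_rot: [0.707, -0.016, 0.017, -0.707]
force: [-0.4, -5.3, 6.0]
gripper_width: 0.0133
```

```bash
python3 - <<'E'
from h import *
togo(T(0,.138,.067))
E
```

```text
t 11.05 tcp [0.4579 0.2114 0.07  ] tester mm [-1.00e-01  1.06e+02  7.00e+01] F [-0.4 -5.3  6. ] w 0.0133
toolx [ 0.9989 -0.047   0.0019] y [ 0.0018 -0.0011 -1.    ] z [ 0.047   0.9989 -0.001 ]
rotvec tool [ 0.001  -0.      0.0019] shift now-frame mm [ 0.1  2.9 32. ] shift aligned-frame mm [ 0.1  3.  32. ]
```

Gripped, with the spring preload felt at −5 N. I'll pull about 30 mm, then look.

Call:
{"method": "play_rows", "body": {"increments": [0,0,3,0,0,0,0,0,6,0,0,0,0,0,7,0,0,0,0,0,6,0,0,0,0,0,4,0,0,0,0,0,3,0,0,0,0,0,0,0,0,0,0,0,0,0,0,0]}}

```text
time: 11.85
ee_pos: [0.4591, 0.2398, 0.0699]
tcp_rot: [0.708, -0.016, 0.017, -0.706]
force: [-1.0, -8.4, 7.0]
gripper_width: 0.013
```

```bash
python3 - <<'E'
from mk import *
state()
snap('wrist','w7'); snap('scene','s7')
mark('w7',(200,330,100,170))
E
```

```text
t 11.85 tcp [0.4591 0.2398 0.0699] tester mm [ -0.2 134.4  69.9] F [-1.  -8.4  7. ] w 0.013
toolx [ 0.9989 -0.0472  0.0018] y [ 0.0017 -0.0024 -1.    ] z [ 0.0472  0.9989 -0.0023]
142 261 261 [[-50.5, 134.2], [-50.5, 134.9]]
144 260 271 [[-49.1, 133.5], [-49.1, 141.9]]
146 260 271 [[-47.7, 133.5], [-47.8, 141.9]]
148 261 270 [[-46.4, 134.2], [-46.4, 141.2]]
150 260 270 [[-44.9, 133.5], [-45.0, 141.2]]
152 260 270 [[-43.5, 133.5], [-43.5, 141.2]]
154 261 270 [[-42.1, 134.2], [-42.1, 141.3]]
156 262 270 [[-40.7, 135.0], [-40.7, 141.3]]
158 262 270 [[-39.3, 135.0], [-39.3, 141.3]]
160 262 270 [[-37.8, 135.0], [-37.8, 141.3]]
162 262 269 [[-36.4, 135.0], [-36.4, 140.6]]
164 262 269 [[-34.9, 135.0], [-34.9, 140.6]]
166 262 269 [[-33.5, 135.0], [-33.5, 140.7]]
168 262 269 [[-32.0, 135.0], [-32.0, 140.7]]
```

View pics/w7.png

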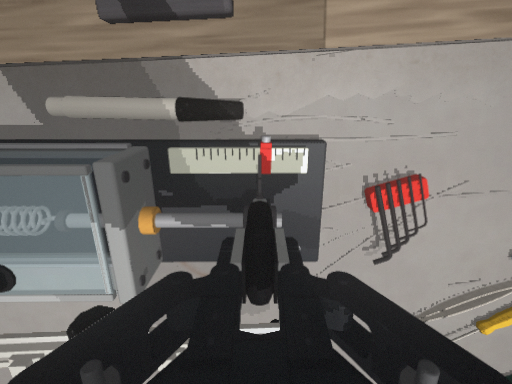

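View pics/w7z.png

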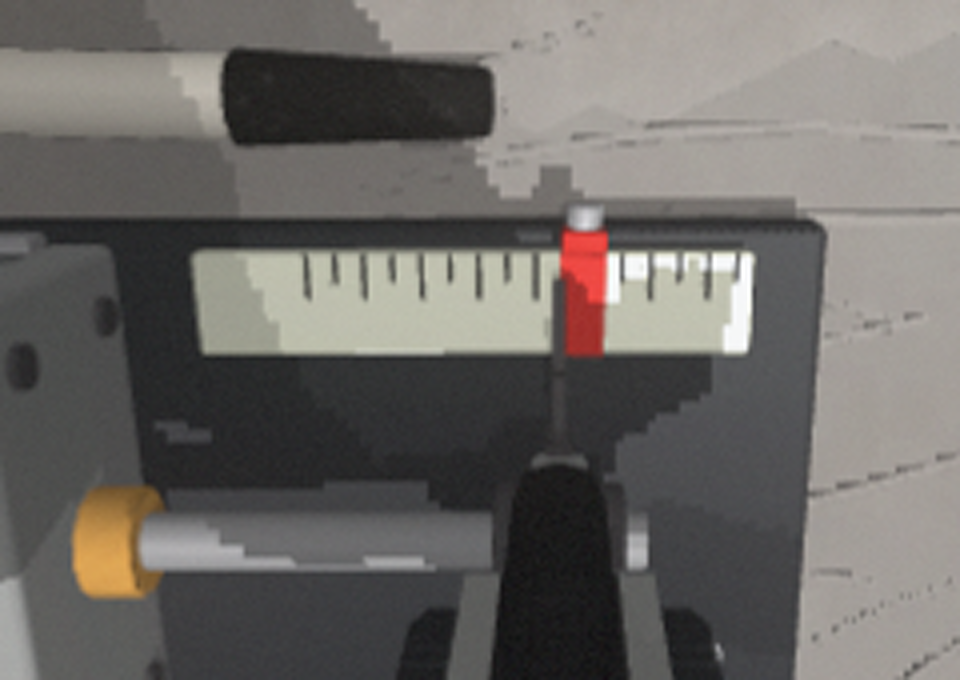

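The pointer, at zoomed column 559, sits at the band's left edge (562–606, centre 584). That leaves about 4.3 mm to go.

Call:
{"method": "play_rows", "body": {"increments": [0,0,2,0,0,0,0,0,2.5,0,0,0,0,0,0,0,0,0,0,0,0,0,0,0,0,0,0,0,0,0]}}

```text
time: 12.45
ee_pos: [0.4593, 0.2441, 0.0699]
tcp_rot: [0.708, -0.016, 0.017, -0.706]
force: [-0.4, -9.8, 8.1]
gripper_width: 0.0133
```

```bash
python3 - <<'E'
from mk import *
state()
snap('wrist','w8'); snap('scene','s8')
mark('w8',(200,330,100,170))
im,_=load('s8'); cv2.imwrite('pics/s8z.png',cv2.resize(im[130:280,190:340,::-1],None,fx=4,fy=4,interpolation=cv2.INTER_CUBIC))
E
```

```text
t 12.45 tcp [0.4593 0.2441 0.0699] tester mm [ -0.2 138.7  69.9] F [-0.4 -9.8  8.1] w 0.0133
toolx [ 0.9989 -0.0474  0.0017] y [ 0.0016 -0.0026 -1.    ] z [ 0.0474  0.9989 -0.0025]
142 255 255 [[-50.5, 134.4], [-50.5, 135.1]]
144 254 265 [[-49.2, 133.7], [-49.2, 142.0]]
146 254 265 [[-47.8, 133.7], [-47.8, 142.0]]
148 254 264 [[-46.4, 133.7], [-46.4, 141.3]]
150 254 264 [[-45.0, 133.6], [-45.0, 141.3]]
152 254 264 [[-43.5, 133.6], [-43.6, 141.3]]
154 254 264 [[-42.1, 133.6], [-42.1, 141.3]]
156 254 264 [[-40.7, 133.6], [-40.7, 141.3]]
158 254 264 [[-39.3, 133.6], [-39.3, 141.4]]
160 254 263 [[-37.8, 133.6], [-37.8, 140.7]]
162 254 263 [[-36.4, 133.6], [-36.4, 140.7]]
164 254 263 [[-34.9, 133.6], [-34.9, 140.7]]
166 254 263 [[-33.5, 133.6], [-33.5, 140.7]]
168 254 263 [[-32.0, 133.6], [-32.0, 140.7]]
```

View pics/w8z.png

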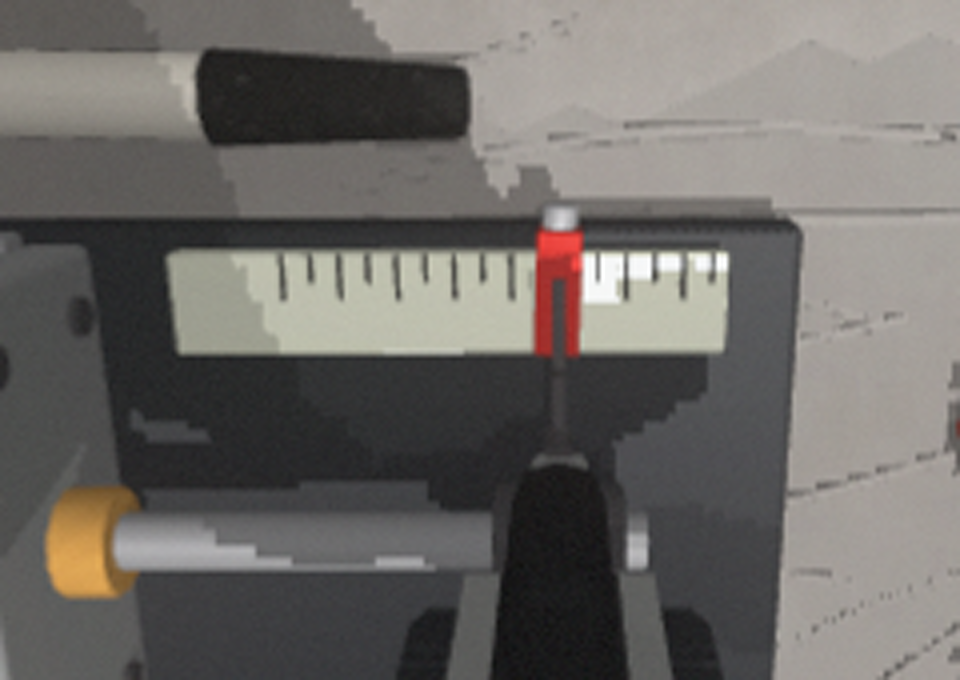

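View pics/s8z.png

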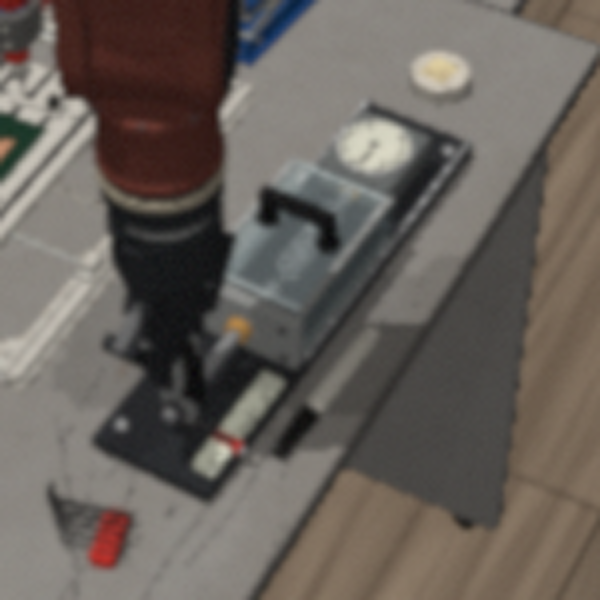

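View pics/w8.png

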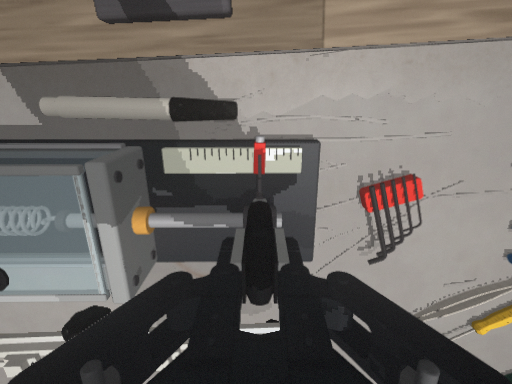

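The pointer, at column 559, is centred in the band (537–581). One last zoom on the guard/plate joint before handing in.

```bash
python3 - <<'E'
from h import *
im,_=load('w6'); a=cv2.resize(im[120:245,150:240,::-1],None,fx=4,fy=4,interpolation=cv2.INTER_CUBIC)
im,_=load('w8'); b=cv2.resize(im[140:265,60:150,::-1],None,fx=4,fy=4,interpolation=cv2.INTER_CUBIC)
cv2.imwrite('pics/gap.png',np.hstack([a,b]))
E
```

```text
(no output)
```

View pics/gap.png

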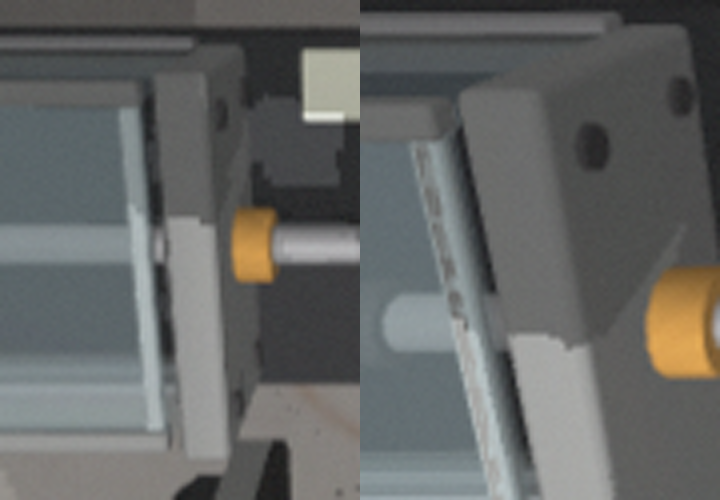

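```bash
python3 - <<'E'
from h import *
for f,g,q in(('w5',(376,156.7),(382.7,152)),('w6',(185.5,141),(189,138.5)),('w8',(83,166),(86,163))):
    _,p=load(f); a=1e3*inv(plane(p,[g],.066)[0]); b=1e3*inv(plane(p,[q],.067)[0]); print(f,a.round(1),b.round(1))
im,_=load('w5'); a=cv2.resize(im[130:255,330:420,::-1],None,fx=4,fy=4,interpolation=cv2.INTER_CUBIC); cv2.imwrite('pics/gap5.png',a)
E
```

```text
w5 [-43.8  39.4  66. ] [-46.8  42.4  67. ]
w6 [-44.   40.5  66. ] [-46.3  43.9  67. ]
w8 [-44.5  41.6  66. ] [-46.4  44.2  67. ]
```

View pics/gap5.png

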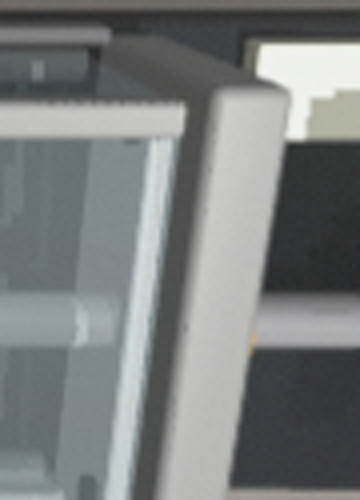

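The gap is about 3 mm, the same while pressed against the stop as after release. The given dimensions predict this for fully shut (hood front at y = 40, plate from 43), so the guard is shut. Handing in.

```bash
python3 - <<'E'
from h import *
state(); robot.job_done()
E
```

```text
t 12.55 tcp [0.4593 0.244  0.0699] tester mm [ -0.2 138.7  69.9] F [-0.3 -9.2  7.2] w 0.0129
toolx [ 0.9989 -0.0474  0.0018] y [ 0.0017 -0.0026 -1.    ] z [ 0.0474  0.9989 -0.0025]
the job is handed in; nothing more can be done
```

I slid the guard shut until it met its stop at about 16 N, then let go of it. After that I pulled the rod out about 33 mm and handed the job in at 12.6 s, still gripping with the pointer in the mark.

- **Pointer:** the last wrist picture shows it at the middle of the red band (column 559, band 537–581 in the enlarged view). The approach was one way, and no picture shows it beyond the mark. The rod was still being held against about 9 N of spring pull.
- **Guard:** it stayed shut. The gap to the plate measured 3.0 mm while pressed against the stop, and 3.4 and 2.6 mm after release. The given sizes predict 3 mm for fully shut.
- **Bystanders:** the tin, pen and hex keys look unmoved in the last scene picture.
- **Disagreements:** the guard's stop came about 2 mm further along y than my first camera estimate, so I shifted the tester frame by 1.5 mm. The wrist camera also showed about 5 mm of bias across the tester, which cancelled between the two opposite views. Neither affected the result, because I judged the pointer against the mark directly in the picture.

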